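# Open the safety cap of the mould-oil jug

## Robot

A 6-joint arm with a two-finger parallel gripper is mounted at the origin on the work surface. World frame = base frame: x ahead of the robot, y to its left, z up, the work surface at z = 0. Lengths are in mm, angles in rad, forces in N, time in s.
With the tool pointing down it reaches from about 300 to 775 mm from the base axis. Payload 14.6 kg.
Tool frame: the origin (TCP) lies midway between the tips of the shut fingers; the grasp point (between the pads) lies 19 mm behind it; x points along the fingers, z is the direction in which the jaws open and shut, and the axes are right-handed (so a half turn about x gives the same grasp; the last joint's range is limited). The gripper opens to 94 mm and grips with 3 to 60 N. Pads are 16 mm wide; open, the fingers measure 119 mm over their backs; the gripper's body (75 mm by 177 mm) begins 78 mm behind the grasp point.
Start: joints at [-1.347, 0.3, 1.521, -0, 1.321, -0.067], TCP at [157.688, -526.9, 205.446] pointing down, gripper open.
Joint ranges: [-3.03, 3.03], [-0.79, 2.21], [0.23, 2.52], [-1.04, 4.18], [0, 3.07], [-2.55, 2.55]. Speed limits (rad/s): [2.22, 2.22, 2.57, 3.14, 3.14, 3.14].

## Interface

Orientations are given as [roll, pitch, yaw] about the fixed x, y, z axes, in that order (R = Rz(yaw) Ry(pitch) Rx(roll)).
In Python, from cell import * gives the robot as it stands.
- The arm moves only by the tool play_rows, never from a script. Its argument "motion" is one flat list of numbers, 7 for each row, row after row: the turn, a rotation vector about the tool's x, y, z in rad, then the shift along the tool's x, y, z in m, then the closure, from -1 (fully open) to 1 (shut), so that 0 is half open. In form: [rx, ry, rz, x, y, z, fingers, rx, ry, rz, x, y, z, fingers, ...]. A call has 1 to 20 rows; each row shifts and turns the pose as measured when the row begins, along the tool's axes as they then stand; what a row does not reach is not made up. A row lasts 1/10 s, in which the tool goes at most 50 mm and 8.59 degrees, less where a joint would pass 70% of its speed; a pose out of reach is approached as far as the arm can. A call with a gripper value outside its range is refused whole. The fingers move at their own pace and stop on an object; "newtons" is the grip in N (left out, the last holds). Time passes only in rows, so rows that do not move let the fingers close. It gives the time, the measured TCP pose, the force and the opening at its end, in the units of the state.
- read_state(): the state, without advancing time (a new reading comes with each control period).
- camera(name): name is "scene" or "side" or "wrist"; returns (picture, depth): 420x560x3 uint8, blue, green, red; 420x560 float32, mm along the optical axis (not along the pixel's ray), 0 where there is no reading.
- camera_params(name): a dict with "fx", "fy", "cx", "cy" (pixels), "T" (4x4, takes a point from camera to world coordinates). Camera axes: x right, y down, z forward; pixel columns grow to the right and rows downward; lengths in mm; the calibration is good to about 2 mm. A picture is of the moment at which its call begins: read the wrist's pose just before it. camera_params takes no time and is no camera call; for the wrist camera it gives the pose at the moment of the call.
- sign_off(): hands the job in, once; it reports no verdict.
Trained networks look in the newest picture that a camera, given by its name, has taken for a name from the list of things; names that differ only in an ending like _2 or _b are one class to them, and where a whole thing is asked for, a point or a joint stands for the part that bears it (a point fixed in the world has none). Each returns a list of dicts, best first, with "conf" (0 to 1); they miss things now and then, are a little off and sometimes report something else, mostly with a low value. They report only what shows in the picture. A call takes as long as a camera call. They do not tell look-alikes from the thing itself.
- masks_of(camera, name): "region" (420x560 bool, what is visible of it).
- place_of(camera, name): "at" ([x, y, z] in mm, in the coordinates of the camera as it stood for that picture, good to about 4 mm: a listed point, or the origin of a listed thing).
The state is a dict: "clock": time; "joints": joint angles; "qd": joint speeds; "effort": joint torques, N m; "eef_pos": TCP position; "eef_rot": TCP orientation; "wrist_force": force on the tool from outside, world axes, zero at the start; "moment": the same for the moment, N m; "finger_gap": finger opening in mm.
Only numpy, scipy, OpenCV 4.12 (cv2) and the standard library are available. Lean on these libraries where they do the work, as an engineer would, in place of code of your own. Each camera call takes 0.05 s, during which the arm holds its last target.

## Task

Open the white jug of mould oil so that the mould can be oiled: press its blue safety cap down firmly, keep it pressed while you turn it counter-clockwise (seen from above) about a quarter turn until it is free, then lift it straight off. Set the cap down gently, flat on its open side, in the metal drip tray; do not drop it. Leave the jug standing where it is, and do not disturb the bottle, the brick, the steel mould or the trowel.

Things in the scene. Friction and masses are not known exactly. Their poses are not given: they have to be found in the camera images.
- jug: White plastic jug of mould oil, 2 to 3.4 kg, loose, orange band on its labels: body 150 mm along its x, 105 mm along y, 110 mm high. Origin: centre of its underside, z up. Neck and cap stand 25 mm off centre on the -x side, a carrying handle (146 mm high) on the +x side. Its weight holds it while the pressed cap is turned; it slides or tips if a locked cap is turned or pulled hard.
- jug_neck (a point): Point on the neck's axis, 157 mm above the jug's underside, where the lower edge of the locked cap is. The sloping shoulder below it ends at 150 mm; nothing else near is higher. Under the cap: lugs out to 24 mm from the axis, the neck's rim 25 mm above this point, and in its mouth a black spring-loaded sleeve, 30 mm across, that stands up to 13 mm above the rim.
- jug_handle (a point): Top bar of the jug's carrying handle, centre of its 18 mm thick bar, 65 mm behind the neck axis, 137 mm above the jug's underside.
- cap: Blue ribbed safety cap, 60 mm across, 40 mm high, 50 to 80 g, hollow, open below. Origin: centre of its lower edge, z up. At the start locked on the jug: origin at jug_neck, x parallel to the jug's x. Inner lugs sit in notches of the neck; a spring pushes it up with 6 N. Locked, it turns only 3 to 7 degrees and cannot lift. A grip of 50 N on its side, low down, across any diameter, can press, turn and lift it.
- cap_top (a point): Centre of the cap's flat top (white turning arrows), 40 mm above its origin. Pressed 4 mm down (14 N, 2 N per mm) the cap clears the notches; it stops at 6.5 mm (19 N). Kept 4.5 to 6.5 mm down it turns counter-clockwise from above; it is free 55 to 125 degrees from locked (aim for 80), rises 3 mm when let up, and lifts straight off. Let up earlier, it stays hooked and can be regripped.
- tray: Shallow open metal drip tray, 200 mm along its x, 160 mm along its y, 28 mm high, walls and floor 4 mm thick, 1.6 kg. Origin: centre of its underside. Empty at the start.
- bottle: Bystander: amber bottle, 76 mm in diameter, 165 mm high, black cap. Origin: centre of its underside.
- brick: Bystander: red brick with holes in its top, 250 mm along x, 120 mm along y, 65 mm high, at the left. Origin: centre of its underside.
- mould: Bystander: three-gang steel prism mould, 190 mm along x, 250 mm along y, 54 mm high, at the far side of the table. Origin: centre of its underside.
- trowel: Bystander: steel trowel with a wooden handle lying on the table at the right, blade to its +x, about 320 mm long, 80 mm wide, 30 mm high. Origin: on the table between blade and handle.
Things that resemble listed ones, but are neither listed nor needed, are in the scene too. What is meant by the cap is not orange, pink or purple, and is the larger of those in its own colour.

How it is judged:
By the outcome, as a careful person would: the job done as asked, in the order asked, and still so for the second after the job is handed in, with the robot touching nothing.
It also fails if it takes over 48 s, if anything falls off the work surface, if the arm or the gripper's body presses on something with over 40 N, if the wrist force passes 120 N, or if a joint passes its speed limit or range.

## Working session

There is one attempt and no reset: what is moved stays moved. The work goes in short steps, Python scripts to look and compute and a tool call to move; the robot and the scene stay as the last step left them, time stands still between calls to the robot, and variables do not carry over. Pictures are saved under pics/ and viewed, and the job is handed in when it is done.

Besides the shell and the picture viewer there is one more tool, called after "Request:" by a JSON object that holds its "fn" and its "kwargs", one argument or row to a line. play_rows: Moves the arm, as the interface text tells. Its arguments: {"type":"object","properties":{"motion":{"type":"array","items":{"type":"number"}},"newtons":{"type":"number"}},"required":["motion"]}

```bash
mkdir -p pics
python3 - <<'E'
from cell import *
import cv2,numpy as np
s=read_state()
for k,v in s.items(): print(k,v)
for n in ["scene","side"]:
    im,d=camera(n); cv2.imwrite(f"pics/{n}0.png",im); np.save(f"{n}0.npy",d)
    P=camera_params(n);T=np.array(P["T"]);print(n,P["fx"],P["cx"],P["cy"],T[:3,3].round())
    for t in ["jug","cap","cap_top","tray","bottle","jug_neck","jug_handle"]:
        for r in place_of(n,t)[:3]:
            print(n,t,round(r["conf"],2),(T@np.r_[r["at"],1])[:3].round(1), np.round([P["fx"]*r["at"][0]/r["at"][2]+P["cx"],P["fy"]*r["at"][1]/r["at"][2]+P["cy"]]))
print(read_state()["clock"])
E
```

```text
clock 0.0
joints [-1.34657365e+00  3.00488313e-01  1.52157469e+00  6.66054969e-06
  1.32067206e+00 -6.66039897e-02]
qd [-0.0001702   0.00109991 -0.00200082 -0.00107013  0.00095177 -0.00041097]
effort [ 4.31590797e-05 -5.31808662e+01 -3.52734590e+01  7.08745932e-02
  2.44126737e-02 -7.24643428e-05]
eef_pos [ 157.64971442 -526.65759062  204.87958436]
eef_rot [3.06934153 1.5696539  1.78937022]
wrist_force [-0.38805312 -0.6444196   0.90027362]
moment [-0.00812082 -0.0127378   0.00335765]
finger_gap 94.12653022918107
scene 469.6988583013521 287.24423284395687 208.63796227197574 [ 1246. -1055.  1166.]
scene jug 0.69 [ 496.8 -253.5    5.7] [229. 263.]
scene cap 0.84 [ 335.2 -292.4    1.4] [185. 251.]
scene cap 0.73 [ 461.9 -243.5  158.4] [219. 224.]
scene cap 0.72 [ 498.9 -394.1    1.4] [201. 291.]
scene cap_top 0.61 [ 502.8 -394.2   38.9] [201. 284.]
scene cap_top 0.6 [ 490.  -107.9   32.9] [253. 232.]
scene cap_top 0.52 [ 339.8 -292.1   44.4] [185. 243.]
scene tray 0.73 [475.1 270.3   3.5] [306. 184.]
scene bottle 0.59 [528.7   3.8   4.8] [280. 225.]
scene jug_neck 0.94 [ 468.8 -240.1  160.9] [222. 223.]
scene jug_handle 0.75 [ 534.  -271.5  136.8] [232. 243.]
side 476.7721269628569 290.0162886426447 208.14266303670823 [ 381.  995. 1056.]
side jug 0.76 [ 488.7 -255.7   -1.7] [322. 193.]
side cap 0.72 [ 401.4 -120.8    2.8] [345. 221.]
side cap 0.61 [ 339.1 -293.4    1.5] [366. 189.]
side cap 0.54 [ 474.2 -244.3  151.2] [327. 159.]
side cap_top 0.88 [ 340.3 -293.6   39.5] [367. 180.]
side cap_top 0.67 [ 398.7 -127.5   19.6] [346. 216.]
side cap_top 0.6 [ 494.4 -115.7   27.9] [316. 214.]
side tray 0.8 [476.5 266.6  -3.7] [305. 321.]
side bottle 0.87 [530.2   6.4   2. ] [299. 246.]
side jug_neck 0.97 [ 471.4 -244.   151.8] [328. 159.]
side jug_handle 0.86 [ 527.4 -275.4  134.5] [312. 157.]
0.8
```

View pics/scene0.png

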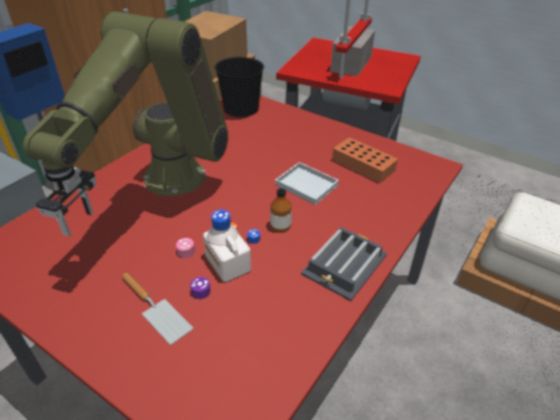

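View pics/side0.png

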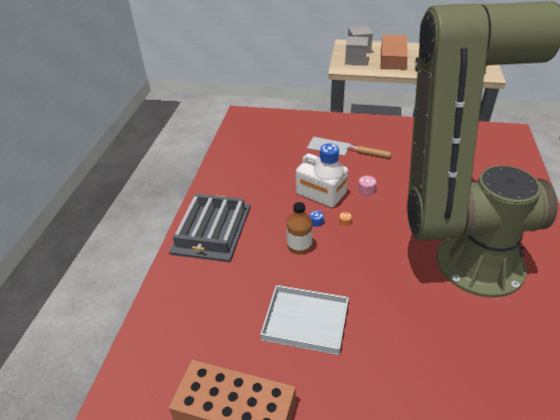

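Run:
```python
import cv2,numpy as np
a=cv2.imread("pics/scene0.png")[170:320,150:350];b=cv2.imread("pics/side0.png")[120:260,270:400]
cv2.imwrite("pics/cropA.png",cv2.resize(a,None,fx=4,fy=4,interpolation=3))
cv2.imwrite("pics/cropB.png",cv2.resize(b,None,fx=4,fy=4,interpolation=3))
```

```text
(no output)
```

View pics/cropA.png

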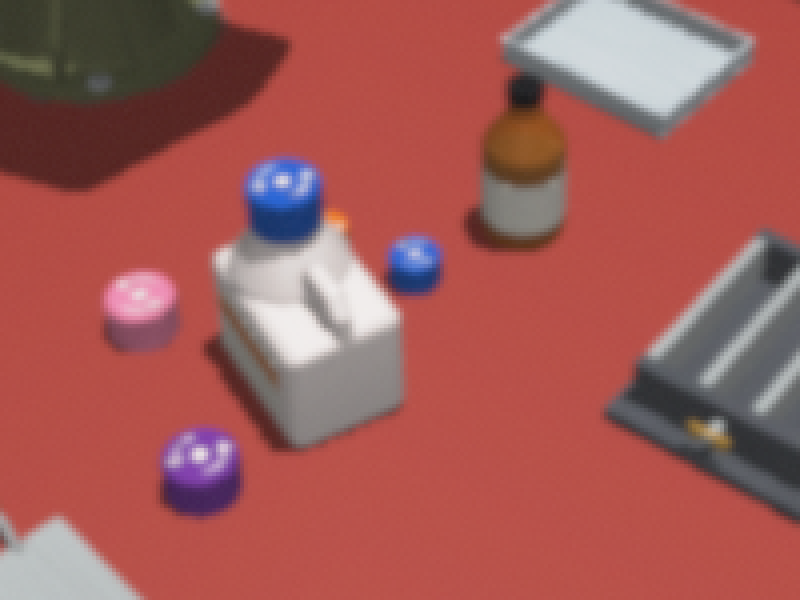

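View pics/cropB.png

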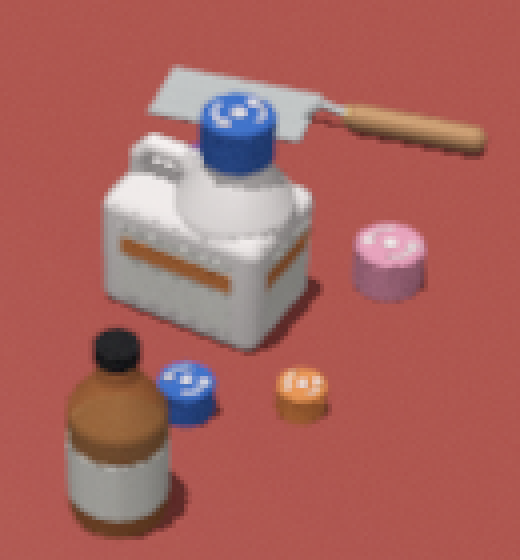

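Candidates for the cap: the large blue cap on the jug, scene (219,220). The small blue cap on the table, scene (253,235). Pink, scene (185,245). Purple, scene (201,287). Orange, side (345,217). The larger blue one, on the jug, is the cap, and both crops confirm it. Next I measure it.

```bash
cat > h.py <<'E'
import numpy as np,cv2
from scipy.spatial.transform import Rotation as Ro
def world(d,P):
    v,u=np.indices(d.shape)
    p=np.stack([(u-P["cx"])/P["fx"]*d,(v-P["cy"])/P["fy"]*d,d],-1)
    T=np.array(P["T"]); w=p@T[:3,:3].T+T[:3,3]; w[d<=0]=np.nan; return w
def blue(im):
    h=cv2.cvtColor(im,cv2.COLOR_BGR2HSV); return (h[...,0]>100)&(h[...,0]<128)&(h[...,1]>130)
def Rt(s): return Ro.from_euler('xyz',s["eef_rot"]).as_matrix()
E
python3 - <<'E'
from cell import *
from h import *
for n in ["scene","side"]:
    im=cv2.imread(f"pics/{n}0.png");d=np.load(f"{n}0.npy");P=camera_params(n);w=world(d,P)
    near=(np.hypot(w[...,0]-470,w[...,1]+243)<45)
    z=w[...,2][near&(w[...,2]>150)]
    print(n,np.percentile(z,[5,25,50,75,90,97]).round(1))
    top=near&(w[...,2]>190)
    q=w[top][:,:2]; print("top n",len(q),"rect",cv2.minEnclosingCircle(q.astype(np.float32)),np.median(w[top][:,2]),q.mean(0))
    j=(np.hypot(w[...,0]-490,w[...,1]+250)<130)&(w[...,2]>20)&(w[...,2]<118)
    tr=(abs(w[...,0]-475)<140)&(abs(w[...,1]-268)<120)&(w[...,2]>18)&(w[...,2]<34)
    print("tray rect",cv2.minAreaRect(w[tr][:,:2].astype(np.float32)),np.percentile(w[tr][:,2],[50,95]))
    fl=(np.hypot(w[...,0]-475,w[...,1]-268)<40); print("tray floor",np.median(w[fl][:,2]))
    h=(np.hypot(w[...,0]-530,w[...,1]+273)<60)&(w[...,2]>138)&(w[...,2]<150)&(np.hypot(w[...,0]-470,w[...,1]+243)>45)
    print("handle",h.sum(),w[h].mean(0) if h.any() else 0)
s=read_state();print(Rt(s).round(3));C=np.array(camera_params("wrist")["T"]);print(C.round(3))
E
```

```text
scene [155.1 175.2 194.4 198.5 200.3 202.3]
top n 217 rect ((471.0579528808594, -242.69500732421875), 32.17573928833008) 198.06688737076342 [ 473.27905351 -245.75333712]
tray rect ((476.826171875, 268.1470642089844), (173.4311065673828, 209.51687622070312), 86.80227661132812) [25.69727162 32.28966201]
tray floor 5.817466171846263
handle 58 [ 533.48250047 -272.36081894  144.38307196]
side [159.9 174.1 190.4 195.5 197.5 198.8]
top n 176 rect ((467.40631103515625, -238.67776489257812), 30.612422943115234) 195.5108746616811 [ 467.38085642 -237.27989007]
tray rect ((474.6383056640625, 269.6160888671875), (164.94390869140625, 200.49749755859375), 86.08880615234375) [24.93844756 29.64713467]
tray floor 2.9747779653007456
handle 40 [ 528.1290293  -264.8190057   142.72509863]
[[-0.     0.958  0.287]
 [ 0.     0.287 -0.958]
 [-1.    -0.    -0.   ]]
[[ 2.88000e-01 -9.22000e-01 -2.58000e-01  2.32972e+02]
 [-9.58000e-01 -2.77000e-01 -7.70000e-02 -5.05080e+02]
 [-0.00000e+00  2.70000e-01 -9.63000e-01  3.84164e+02]
 [ 0.00000e+00  0.00000e+00  0.00000e+00  1.00000e+00]]
```

Request:
{"fn": "play_rows", "kwargs": {
  "motion": [0, 0, 0, -0.022, 0.038, -0.0185, -1, 0, 0, 0, -0.022, 0.038, -0.0185, -1, 0, 0, 0, -0.022, 0.038, -0.0185, -1, 0, 0, 0, -0.022, 0.038, -0.0185, -1, 0, 0, 0, 0, 0.038, -0.0185, -1, 0, 0, 0, 0, 0.038, -0.0185, -1, 0, 0, 0, 0, 0.038, -0.0185, -1, 0, 0, 0, 0, 0.038, -0.0185, -1, 0, 0, 0, 0, 0.038, -0.0185, -1, 0, 0, 0, 0, 0.038, -0.0185, -1],
  "newtons": 50
}}

```text
clock: 1.8
eef_pos: [477.2, -232.3, 298.2]
eef_rot: [1.171, 1.568, -0.117]
wrist_force: [-0.3, 0.2, -0.9]
finger_gap: 93.9
```

Run:
```python
from cell import *
from h import *
s=read_state();P=camera_params("wrist");im,d=camera("wrist");cv2.imwrite("pics/w1.png",im);np.save("w1.npy",d)
print(s["eef_pos"].round(1) if hasattr(s["eef_pos"],'round') else s["eef_pos"],s["joints"]);print(Rt(s).round(4))
w=world(d,P);T=np.array(P["T"])
for t in ["cap_top","jug_neck","jug_handle","cap","jug"]:
    for r in place_of("wrist",t)[:2]: print(t,round(r["conf"],2),(T@np.r_[r["at"],1])[:3].round(1))
b=blue(im)&(w[...,2]>150);n,l,st,c=cv2.connectedComponentsWithStats(b.astype(np.uint8));print(st[1:][st[1:,4]>100])
k=1+np.argmax(st[1:,4]);m=l==k
top=(np.hypot(w[...,0]-470,w[...,1]+241)<40)&(w[...,2]>np.percentile(w[m][:,2],90)-5)
q=w[top];print(cv2.minEnclosingCircle(q[:,:2].astype(np.float32)),q.mean(0),np.median(q[:,2]))
```

```text
[ 477.2 -232.3  298.2] [-5.22695364e-01  2.00523253e-01  1.43112232e+00  1.23583866e-03
  1.50707825e+00  7.65191070e-01]
[[ 3.100e-03  9.603e-01  2.791e-01]
 [-4.000e-04  2.791e-01 -9.603e-01]
 [-1.000e+00  2.900e-03  1.200e-03]]
cap_top 0.9 [ 466.7 -241.8  199. ]
cap_top 0.83 [ 503.  -397.2   34.4]
jug_neck 0.22 [ 469.9 -244.2  198.8]
jug_handle 0.71 [ 526.9 -273.2  139.7]
cap 0.78 [ 487.4 -106.9   -0.9]
cap 0.76 [ 399.3 -124.2    2.4]
jug 0.73 [ 4.872e+02 -2.454e+02 -4.000e-01]
[[ 251  178   65   67 2426]]
((475.0664367675781, -239.94955444335938), 36.330265045166016) [ 492.93328919 -236.64907409  352.46596892] 411.9388161165724
```

View pics/w1.png

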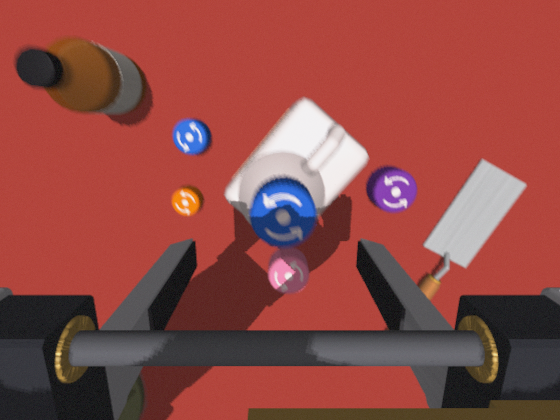

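The wrist view shows the big blue cap on the jug at about (283,213) between the fingers. The small blue cap is at (191,136) and the bottle at the upper left. Next is the top-disc fit.

Run:
```python
from cell import *
from h import *
im=cv2.imread("pics/w1.png");d=np.load("w1.npy");P=camera_params("wrist");w=world(d,P);T=np.array(P["T"])
top=(np.hypot(w[...,0]-470,w[...,1]+241)<40)&(w[...,2]>190)&(w[...,2]<208)
q=w[top];print(len(q),np.median(q[:,2]),np.percentile(q[:,2],[10,90]))
# ray-plane disc fit on image ellipse of blue+white at the top plane z
m=((np.hypot(w[...,0]-470,w[...,1]+241)<45)&(w[...,2]>170)&(w[...,2]<208)).astype(np.uint8)
z=np.median(q[:,2]);v,u=np.nonzero(top)
r=np.stack([(u-P["cx"])/P["fx"],(v-P["cy"])/P["fy"],np.ones(len(u))],-1)@T[:3,:3].T
p=T[:3,3]+r*((z-T[2,3])/r[:,2])[:,None]
print(cv2.minEnclosingCircle(p[:,:2].astype(np.float32)),p.mean(0),cv2.minAreaRect(p[:,:2].astype(np.float32)))
hh=(w[...,2]>135)&(w[...,2]<152)&(np.hypot(w[...,0]-528,w[...,1]+273)<45)&(np.hypot(w[...,0]-469,w[...,1]+241)>46)
print(hh.sum(),w[hh].mean(0))
c=np.array([p[:,0].mean(),p[:,1].mean()])
```

```text
3339 196.21877912551446 [194.94171464 197.17407771]
((468.4143371582031, -245.10678100585938), 30.007781982421875) [ 468.78384978 -244.67343328  196.21877913] ((468.291259765625, -244.70323181152344), (58.5269660949707, 58.74768829345703), 16.19029426574707)
733 [ 528.75415907 -271.49132486  142.45382966]
```

Request:
{"fn": "play_rows", "kwargs": {
  "motion": [0, 0, 0, 0.03, -0.0058, 0.0044, -1, 0, 0, 0, 0.03, -0.0058, 0.0044, -1, 0, 0, 0, 0.02, 0, 0, -1, 0, 0, 0, 0, 0, 0, -1]
}}

```text
clock: 2.5
eef_pos: [463.6, -251.0, 217.1]
eef_rot: [0.872, 1.565, -0.424]
wrist_force: [0.1, -0.2, 0.1]
finger_gap: 94.0
```

Run:
```python
from cell import *
from h import *
s=read_state();P=camera_params("wrist");im,d=camera("wrist");cv2.imwrite("pics/w2.png",im)
print(np.round(s["eef_pos"],1),np.round(s["joints"],3));print(Rt(s).round(4))
w=world(d,P);T=np.array(P["T"])
top=(np.hypot(w[...,0]-470,w[...,1]+241)<40)&(w[...,2]>190)&(w[...,2]<201)
q=w[top];print(len(q));z=np.median(q[:,2]);v,u=np.nonzero(top)
r=np.stack([(u-P["cx"])/P["fx"],(v-P["cy"])/P["fy"],np.ones(len(u))],-1)@T[:3,:3].T
p=T[:3,3]+r*((z-T[2,3])/r[:,2])[:,None]
print(z,cv2.minEnclosingCircle(p[:,:2].astype(np.float32)),p.mean(0),cv2.minAreaRect(p[:,:2].astype(np.float32)))
c=p.mean(0); c[2]=159; print("tool delta", Rt(s).T@(c-np.array(s["eef_pos"])))
```

```text
[ 463.6 -251.   217.1] [-5.660e-01  2.360e-01  1.574e+00  1.000e-03  1.326e+00  7.300e-01]
[[ 0.0053  0.9625  0.2713]
 [-0.0024  0.2713 -0.9625]
 [-1.      0.0045  0.0038]]
6383
196.39606254927537 ((470.12615966796875, -242.71377563476562), 29.95578384399414) [ 470.74771096 -242.64107591  196.39606255] ((470.2401428222656, -242.82765197753906), (59.699771881103516, 58.44210433959961), 22.19325828552246)
tool delta [58.10622728  8.8478919  -6.36131464]
```

View pics/w2.png

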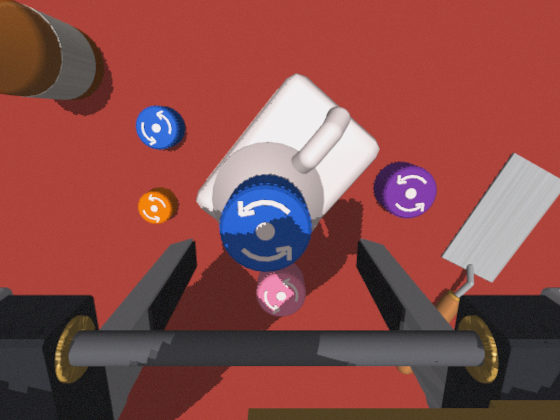

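Run:
```python
from cell import *
from h import *
s=read_state();R=Rt(s)
print(np.round(s["eef_pos"],2),np.round(s["qd"],3))
print(R.T@(np.array([470.2,-242.8,159])-s["eef_pos"]), "rotvec to upright:", end=" ")
# desired: x col = (0,0,-1), keep yaw
y=R[:,1].copy();y[2]=0;y/=np.linalg.norm(y);x=np.array([0,0,-1.]);z=np.cross(x,y);D=np.stack([x,y,z],1)
print(Ro.from_matrix(R.T@D).as_rotvec())
```

```text
[ 464.16 -251.27  218.68] [ 0.015 -0.022 -0.046  0.002  0.022  0.004]
[59.68824645  7.7730079  -6.82925669] rotvec to upright: [-1.52021933e-05  5.29087450e-03 -5.74654190e-03]
```

Request:
{"fn": "play_rows", "kwargs": {
  "motion": [0, 0.005, -0.006, 0.01, 0.0078, -0.0068, -1, 0, 0, 0, 0.0, 0, 0, -1, 0, 0, 0, 0, 0, 0, -1]
}}

```text
clock: 2.85
eef_pos: [470.8, -243.2, 211.1]
eef_rot: [0.633, 1.567, -0.664]
wrist_force: [0.6, 0.0, 0.5]
finger_gap: 94.0
```

```bash
cat > st.py <<'E'
from cell import *
from h import *
import sys
t=np.array([float(a) for a in sys.argv[1:4]])
s=read_state();R=Rt(s)
print(s["clock"],np.round(s["eef_pos"],2),"F",np.round(s["wrist_force"],1),"M",np.round(s["moment"],2),"gap",round(s["finger_gap"],1),"qd",np.abs(s["qd"]).max().round(3),"j6",round(s["joints"][5],3))
y=R[:,1].copy();y[2]=0;y/=np.linalg.norm(y);x=np.array([0,0,-1.]);z=np.cross(x,y);D=np.stack([x,y,z],1)
print("delta",(R.T@(t-s["eef_pos"])).round(2),"up",Ro.from_matrix(R.T@D).as_rotvec().round(4),"jaw yaw deg",np.degrees(np.arctan2(R[1,2],R[0,2])).round(1))
E
python3 st.py 470.2 -242.8 159
```

```text
2.85 [ 470.8  -243.2   211.13] F [0.6 0.  0.5] M [-0.03  0.01  0.02] gap 94.0 qd 0.009 j6 0.752
delta [52.12 -0.59 -0.7 ] up [-0.      0.003  -0.0022] jaw yaw deg -74.3
```

Request:
{"fn": "play_rows", "kwargs": {
  "motion": [0, 0.003, -0.002, 0.02, -0.0006, -0.0007, -1, 0, 0, 0, 0.02, 0, 0, -1, 0, 0, 0, 0.008, 0, 0, -1, 0, 0, 0, 0, 0, 0, -1, 0, 0, 0, 0, 0, 0, -1]
}}

```text
clock: 3.35
eef_pos: [471.9, -243.1, 165.6]
eef_rot: [0.774, 1.565, -0.522]
wrist_force: [-1.0, 0.0, -0.3]
finger_gap: 93.7
```

```bash
python3 st.py 470.2 -242.8 159
```

```text
3.35 [ 471.9  -243.14  165.63] F [-1.   0.  -0.3] M [ 0.04  0.03 -0.03] gap 93.7 qd 0.006 j6 0.751
delta [ 6.62 -1.57 -0.82] up [-0.      0.0043 -0.0042] jaw yaw deg -74.3
```

Go to about 159, check, then close.

Request:
{"fn": "play_rows", "kwargs": {
  "motion": [0, 0.004, -0.004, 0.006, -0.0016, -0.0008, -1, 0, 0, 0, 0, 0, 0, -1]
}}

```text
clock: 3.55
eef_pos: [470.5, -243.1, 160.7]
eef_rot: [0.689, 1.569, -0.607]
wrist_force: [0.8, 0.4, 1.0]
finger_gap: 93.9
```

Request:
{"fn": "play_rows", "kwargs": {
  "motion": [0, 0, 0, 0, 0, 0, 1, 0, 0, 0, 0, 0, 0, 1, 0, 0, 0, 0, 0, 0, 1, 0, 0, 0, 0, 0, 0, 1],
  "newtons": 50
}}

```text
clock: 3.95
eef_pos: [470.9, -243.3, 161.6]
eef_rot: [0.722, 1.567, -0.575]
wrist_force: [0.3, 0.4, -0.5]
finger_gap: 65.8
```

```bash
python3 st.py 470.2 -242.8 159
```

```text
3.95 [ 470.86 -243.31  161.64] F [ 0.3  0.4 -0.5] M [-0.03  0.   -0.01] gap 65.8 qd 0.001 j6 0.75
delta [ 2.64 -0.5  -0.67] up [-0.      0.0026 -0.0023] jaw yaw deg -74.3
```

Request:
{"fn": "play_rows", "kwargs": {
  "motion": [0, 0.002, -0.002, 0.0025, -0.0005, 0, 1, 0, 0, 0, 0, 0, 0, 1, 0, 0, 0, 0, 0, 0, 1, 0, 0, 0, 0, 0, 0, 1]
}}

```text
clock: 4.35
eef_pos: [470.7, -243.2, 160.6]
eef_rot: [1.095, 1.569, -0.201]
wrist_force: [-1.5, 1.6, 4.3]
finger_gap: 59.0
```

```bash
python3 st.py 470.2 -242.8 159
```

```text
4.35 [ 470.73 -243.16  160.57] F [-1.5  1.6  4.3] M [ 0.29  0.39 -0.03] gap 59.0 qd 0.006 j6 0.75
delta [ 1.57 -0.41 -0.49] up [-0.      0.0008 -0.0016] jaw yaw deg -74.3
```

Request:
{"fn": "play_rows", "kwargs": {
  "motion": [0, 0, 0, 0.003, 0, 0, 1, 0, 0, 0, 0.003, 0, 0, 1, 0, 0, 0, 0.002, 0, 0, 1]
}}

```text
clock: 4.65
eef_pos: [471.0, -243.3, 155.1]
eef_rot: [0.901, 1.567, -0.395]
wrist_force: [-7.4, 4.1, 15.9]
finger_gap: 59.8
```

```bash
python3 st.py 470.2 -242.8 154
```

```text
4.65 [ 470.96 -243.27  155.15] F [-7.4  4.1 15.9] M [ 0.77  1.36 -0.02] gap 59.8 qd 0.025 j6 0.75
delta [ 1.14 -0.61 -0.67] up [-0.      0.0023 -0.0029] jaw yaw deg -74.3
```

Request:
{"fn": "play_rows", "kwargs": {
  "motion": [0, 0.002, -0.002, 0.003, -0.0006, -0.0002, 1, 0, 0, 0, 0.002, -0.0003, -0.0001, 1]
}}

```text
clock: 4.85
eef_pos: [471.0, -243.4, 153.9]
eef_rot: [0.981, 1.566, -0.315]
wrist_force: [-10.3, 7.4, 26.2]
finger_gap: 59.6
```

```bash
python3 st.py 470.2 -242.8 154
```

```text
4.85 [ 471.03 -243.35  153.9 ] F [-10.3   7.4  26.2] M [ 1.32  1.75 -0.01] gap 59.6 qd 0.027 j6 0.749
delta [-0.11 -0.64 -0.75] up [-0.      0.0028 -0.0042] jaw yaw deg -74.2
```

Request:
{"fn": "play_rows", "kwargs": {
  "motion": [-0.1, 0.002, -0.002, 0.0018, -0.0006, -0.0005, 1, -0.12, 0, 0, 0.0018, -0.0004, -0.0003, 1]
}}

```text
clock: 5.05
eef_pos: [471.5, -243.5, 154.3]
eef_rot: [0.69, 1.562, -0.381]
wrist_force: [-5.1, 4.5, 18.0]
finger_gap: 59.6
```

```bash
python3 st.py 470.2 -242.8 154
```

```text
5.05 [ 471.49 -243.53  154.29] F [-5.1  4.5 18. ] M [ 0.92  1.02 -0.14] gap 59.6 qd 1.224 j6 0.524
delta [ 0.28 -0.79 -1.26] up [-0.      0.007  -0.0057] jaw yaw deg -61.4
```

Request:
{"fn": "play_rows", "kwargs": {
  "motion": [-0.14, 0.004, -0.003, 0.0026, -0.0005, -0.0007, 1, -0.14, 0.002, -0.002, 0.0026, -0.0004, -0.0004, 1, -0.14, 0.002, -0.002, 0.0026, -0.0004, -0.0004, 1]
}}

```text
clock: 5.35
eef_pos: [471.9, -243.1, 153.9]
eef_rot: [0.095, 1.563, -0.54]
wrist_force: [-8.1, 12.6, 30.1]
finger_gap: 60.0
```

```bash
python3 st.py 470.2 -242.8 154
```

```text
5.35 [ 471.88 -243.09  153.89] F [-8.1 12.6 30.1] M [ 2.44  1.64 -0.39] gap 60.0 qd 1.436 j6 0.091
delta [-0.13 -0.76 -1.52] up [-0.      0.0077 -0.0007] jaw yaw deg -36.4
```

Request:
{"fn": "play_rows", "kwargs": {
  "motion": [-0.14, 0.004, 0, 0.0016, -0.0005, -0.0007, 1, -0.14, 0.003, 0, 0.0018, -0.0003, -0.0004, 1, -0.14, 0.003, 0, 0.0018, -0.0003, -0.0004, 1]
}}

```text
clock: 5.65
eef_pos: [471.8, -242.0, 154.0]
eef_rot: [0.353, 1.567, 0.156]
wrist_force: [-5.7, 8.3, 17.6]
finger_gap: 60.0
```

```bash
python3 st.py 470.2 -242.8 154
```

```text
5.65 [ 471.79 -241.98  154.03] F [-5.7  8.3 17.6] M [ 1.49  1.15 -0.22] gap 60.0 qd 1.447 j6 -0.348
delta [ 0.02 -1.11 -1.4 ] up [-0.      0.0036 -0.0013] jaw yaw deg -11.3
```

Request:
{"fn": "play_rows", "kwargs": {
  "motion": [-0.14, 0.003, 0, 0.0022, -0.0004, -0.0007, 1, -0.14, 0.002, 0, 0.0022, -0.0003, -0.0004, 1, -0.03, 0, 0, 0.0018, 0, 0, 1]
}}

```text
clock: 5.95
eef_pos: [471.5, -241.2, 154.0]
eef_rot: [0.291, 1.567, 0.421]
wrist_force: [-10.9, 6.2, 20.0]
finger_gap: 59.6
```

```bash
python3 st.py 470.2 -242.8 154;python3 - <<'E'
from cell import *
from h import *
im,d=camera("wrist");cv2.imwrite("pics/w3.png",im)
E
```

```text
5.95 [ 471.53 -241.24  153.97] F [-10.9   6.2  20. ] M [ 1.11  1.99 -0.35] gap 59.6 qd 0.255 j6 -0.674
delta [-0.04 -1.38 -1.52] up [-0.      0.0032 -0.0009] jaw yaw deg 7.4
```

View pics/w3.png

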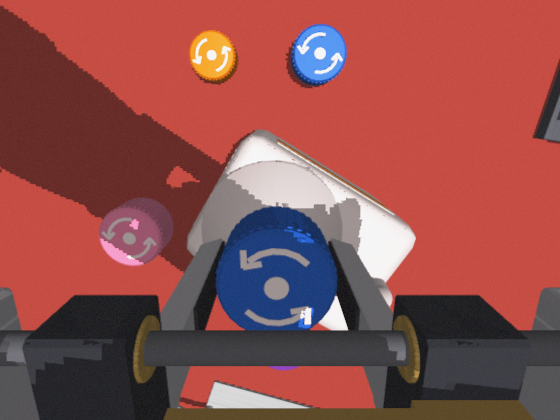

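The arrows kept their place relative to the fingers, so there was no slip. The jug's yaw did not visibly change. Now I let the cap up gently.

Request:
{"fn": "play_rows", "kwargs": {
  "motion": [0, 0, 0, -0.003, 0, 0, 1, 0, 0, 0, -0.003, 0, 0, 1, 0, 0, 0, -0.003, 0, 0, 1, 0, 0, 0, -0.003, 0, 0, 1]
}}

```text
clock: 6.4
eef_pos: [471.1, -241.2, 167.1]
eef_rot: [0.225, 1.568, 0.355]
wrist_force: [-0.9, -0.2, -0.1]
finger_gap: 60.1
```

```bash
python3 st.py 470.2 -242.8 154
```

```text
6.4 [ 471.15 -241.2   167.07] F [-0.9 -0.2 -0.1] M [-0.03 -0.11 -0.03] gap 60.1 qd 0.068 j6 -0.674
delta [13.07 -1.48 -1.18] up [-0.      0.0029 -0.0007] jaw yaw deg 7.4
```

Request:
{"fn": "play_rows", "kwargs": {
  "motion": [0, 0.002, 0, -0.01, 0, 0, 1, 0, 0, 0, -0.015, 0, 0, 1, 0, 0, 0, -0.02, 0, 0, 1, 0, 0, 0, -0.025, 0, 0, 1, 0, 0, 0, -0.025, 0, 0, 1, 0, 0, 0, -0.01, 0, 0, 1, 0, 0, 0, 0, 0, 0, 1]
}}

```text
clock: 7.1
eef_pos: [471.0, -241.4, 277.7]
eef_rot: [1.78, 1.57, 1.91]
wrist_force: [0.2, 0.4, -1.4]
finger_gap: 59.8
```

```bash
python3 st.py 475.5 269 280;python3 - <<'E'
from cell import *
from h import *
im,d=camera("scene");cv2.imwrite("pics/s2.png",cv2.resize(im[100:340,130:410],None,fx=2.5,fy=2.5))
P=camera_params("scene");T=np.array(P["T"])
for t in ["jug","jug_neck","jug_handle","cap"]:
    for r in place_of("scene",t)[:2]: print(t,round(r["conf"],2),(T@np.r_[r["at"],1])[:3].round(1))
E
```

```text
7.1 [ 470.98 -241.37  277.68] F [ 0.2  0.4 -1.4] M [-0.09 -0.09 -0.02] gap 59.8 qd 0.008 j6 -0.673
delta [ -1.82 505.51  70.37] up [ 0.     -0.0002 -0.001 ] jaw yaw deg 7.4
jug 0.56 [ 492.8 -250.8    5.6]
jug_neck 0.94 [ 469.  -241.   159.7]
jug_handle 0.61 [ 529.3 -272.3  140.4]
cap 0.91 [ 469.1 -243.7  273.3]
cap 0.8 [ 335.2 -291.3    0.8]
```

View pics/s2.png

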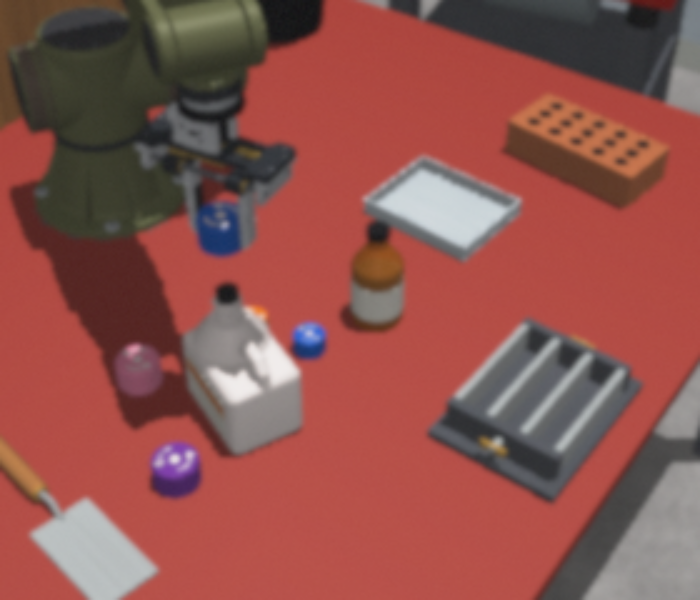

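Request:
{"fn": "play_rows", "kwargs": {
  "motion": [0, 0, 0, 0, 0.02, 0.003, 1, 0, 0, 0, 0, 0.035, 0.005, 1, 0, 0, 0, 0, 0.042, 0.006, 1, 0, 0, 0, 0, 0.042, 0.006, 1, 0, 0, 0, 0, 0.042, 0.006, 1, 0, 0, 0, 0, 0.042, 0.006, 1, 0, 0, 0, 0, 0.042, 0.006, 1, 0, 0, 0, 0, 0.042, 0.006, 1, 0, 0, 0, 0, 0.042, 0.006, 1, 0, 0, 0, 0, 0.042, 0.006, 1, 0, 0, 0, 0, 0.035, 0.005, 1, 0, 0, 0, 0, 0.02, 0.003, 1, 0, 0, 0, 0, 0.01, 0.001, 1, 0, 0, 0, 0, 0, 0, 1, 0, 0, 0, 0, 0, 0, 1]
}}

```text
clock: 8.85
eef_pos: [472.2, 236.4, 265.1]
eef_rot: [2.889, 1.549, 3.016]
wrist_force: [0.9, 0.1, -1.9]
finger_gap: 60.3
```

```bash
python3 st.py 475.5 269 60;python3 - <<'E'
from cell import *
from h import *
P=camera_params("wrist");im,d=camera("wrist");cv2.imwrite("pics/w4.png",im);w=world(d,P);T=np.array(P["T"])
for r in place_of("wrist","tray")[:2]: print(round(r["conf"],2),(T@np.r_[r["at"],1])[:3].round(1))
m=masks_of("wrist","tray")
if m: 
    q=w[m[0]["region"]]; q=q[(q[:,2]>18)&(q[:,2]<34)]; print(len(q),cv2.minAreaRect(q[:,:2].astype(np.float32)))
E
```

```text
8.85 [472.23 236.4  265.08] F [ 0.9  0.1 -1.9] M [-0.03 -0.08  0.01] gap 60.3 qd 0.005 j6 0.261
delta [205.05  30.8   11.73] up [ 0.0001 -0.0212 -0.0055] jaw yaw deg 7.3
0.95 [ 4.813e+02  2.708e+02 -4.000e-01]
2098 ((475.9302062988281, 269.5322570800781), (159.98912048339844, 200.21141052246094), 86.09163665771484)
```

View pics/w4.png

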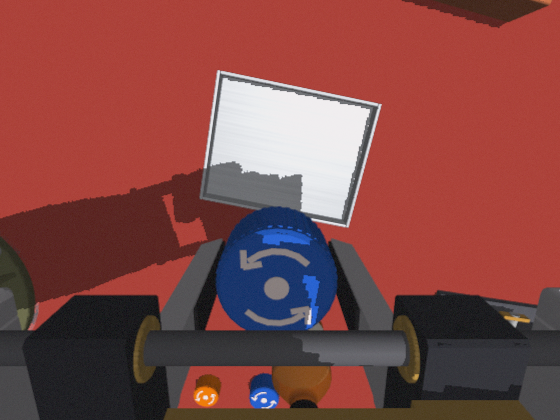

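The tray is at (475.8, 269.5), yaw -3.9°, at pixels x 200–380, y 72–227. The cap is held upright above its near side.

Request:
{"fn": "play_rows", "kwargs": {
  "motion": [0.08, -0.021, -0.005, 0.02, 0.02, 0.006, 1, 0.08, 0, 0, 0.03, 0.01, 0.004, 1, 0.03, 0, 0, 0.04, 0, 0, 1, 0, 0, 0, 0.04, 0, 0, 1, 0, 0, 0, 0.03, 0, 0, 1, 0, 0, 0, 0.015, 0, 0, 1, 0, 0, 0, 0, 0, 0, 1, 0, 0, 0, 0, 0, 0, 1]
}}

```text
clock: 9.8
eef_pos: [482.8, 262.4, 87.7]
eef_rot: [0.365, 1.563, 0.283]
wrist_force: [-0.3, 1.2, -1.7]
finger_gap: 59.8
```

```bash
python3 st.py 475.8 269.5 20
```

```text
9.8 [482.8  262.4   87.71] F [-0.3  1.2 -1.7] M [-0.04 -0.03  0.01] gap 59.8 qd 0.011 j6 0.514
delta [67.67  6.32 -8.04] up [-0.      0.0072 -0.0027] jaw yaw deg -4.7
```

Request:
{"fn": "play_rows", "kwargs": {
  "motion": [0, 0.007, -0.003, 0.015, 0.006, -0.008, 1, 0, 0, 0, 0.02, 0, 0, 1, 0, 0, 0, 0.02, 0, 0, 1, 0, 0, 0, 0.008, 0, 0, 1, 0, 0, 0, 0, 0, 0, 1, 0, 0, 0, 0, 0, 0, 1]
}}

```text
clock: 10.4
eef_pos: [476.2, 271.3, 25.8]
eef_rot: [0.538, 1.564, 0.456]
wrist_force: [-0.4, -0.8, -0.8]
finger_gap: 60.1
```

```bash
python3 st.py 475.8 269.5 8
```

```text
10.4 [476.23 271.33  25.81] F [-0.4 -0.8 -0.8] M [-0.06 -0.08 -0.02] gap 60.1 qd 0.004 j6 0.533
delta [17.8  -1.92 -0.38] up [-0.      0.0057 -0.0034] jaw yaw deg -4.7
```

Request:
{"fn": "play_rows", "kwargs": {
  "motion": [0, 0.006, -0.003, 0.008, -0.002, 0, 1, 0, 0, 0, 0.006, 0, 0, 1, 0, 0, 0, 0.002, 0, 0, 1, 0, 0, 0, 0, 0, 0, 1]
}}

```text
clock: 10.8
eef_pos: [477.0, 269.7, 10.4]
eef_rot: [0.761, 1.568, 0.679]
wrist_force: [0.2, -0.0, -0.1]
finger_gap: 59.6
```

```bash
python3 st.py 475.8 269.5 8
```

```text
10.8 [477.03 269.69  10.42] F [ 0.2 -0.  -0.1] M [-0.   -0.09 -0.  ] gap 59.6 qd 0.002 j6 0.529
delta [ 2.42 -0.29 -1.22] up [-0.      0.0018 -0.0017] jaw yaw deg -4.7
```

Request:
{"fn": "play_rows", "kwargs": {
  "motion": [0, 0.002, -0.002, 0.0015, 0, 0, 1, 0, 0, 0, 0.0015, 0, 0, 1, 0, 0, 0, 0.0008, 0, 0, 1]
}}

```text
clock: 11.1
eef_pos: [477.3, 269.8, 7.5]
eef_rot: [-1.133, 1.571, -1.216]
wrist_force: [-7.9, -5.1, 19.3]
finger_gap: 59.5
```

```bash
python3 st.py 475.8 269.5 8
```

```text
11.1 [477.29 269.77   7.54] F [-7.9 -5.1 19.3] M [-0.82  1.61  0.01] gap 59.5 qd 0.003 j6 0.53
delta [-0.46 -0.39 -1.47] up [0.     0.0001 0.0002] jaw yaw deg -4.7
```

Contact is at the predicted height. I relax and then open.

Request:
{"fn": "play_rows", "kwargs": {
  "motion": [0, 0, 0, 0, 0, 0, 1, 0, 0, 0, 0, 0, 0, 1]
}}

```text
clock: 11.3
eef_pos: [477.5, 269.9, 7.9]
eef_rot: [0.169, 1.57, 0.087]
wrist_force: [0.4, 0.7, -0.7]
finger_gap: 59.5
```

Request:
{"fn": "play_rows", "kwargs": {
  "motion": [0, 0, 0, 0, 0, 0, 0.1, 0, 0, 0, 0, 0, 0, -0.1, 0, 0, 0, 0, 0, 0, -0.5, 0, 0, 0, 0, 0, 0, -1, 0, 0, 0, 0, 0, 0, -1, 0, 0, 0, 0, 0, 0, -1, 0, 0, 0, 0, 0, 0, -1],
  "newtons": 20
}}

```text
clock: 12.0
eef_pos: [477.5, 269.9, 7.7]
eef_rot: [0.228, 1.57, 0.145]
wrist_force: [-0.5, -0.5, -0.2]
finger_gap: 93.6
```

```bash
python3 st.py 475.8 269.5 8
```

```text
12.0 [477.53 269.92   7.73] F [-0.5 -0.5 -0.2] M [-0.05 -0.06 -0.02] gap 93.6 qd 0.001 j6 0.53
delta [-0.27 -0.56 -1.69] up [-0.      0.0007 -0.0002] jaw yaw deg -4.7
```

Retreat straight up.

Request:
{"fn": "play_rows", "kwargs": {
  "motion": [0, 0, 0, -0.01, 0, 0, -1, 0, 0, 0, -0.02, 0, 0, -1, 0, 0, 0, -0.03, 0, 0, -1, 0, 0, 0, -0.04, 0, 0, -1, 0, 0, 0, -0.04, 0, 0, -1, 0, 0, 0, -0.04, 0, 0, -1, 0, 0, 0, -0.03, 0, 0, -1, 0, 0, 0, 0, 0, 0, -1, 0, 0, 0, 0, 0, 0, -1]
}}

```text
clock: 12.9
eef_pos: [476.2, 269.4, 231.6]
eef_rot: [0.458, 1.568, 0.375]
wrist_force: [0.5, 0.2, -0.8]
finger_gap: 93.9
```

```bash
python3 st.py 475.8 269.5 8
python3 - <<'E'
from cell import *
from h import *
ims=[]
for n in ["scene","side","wrist"]:
    P=camera_params(n);T=np.array(P["T"]);im,d=camera(n);w=world(d,P)
    cv2.imwrite(f"pics/{n}_end.png",im)
    top=(np.hypot(w[...,0]-476,w[...,1]-269)<45)&(w[...,2]>35)&(w[...,2]<60)
    q=w[top];A=np.c_[q[:,:2]-q[:,:2].mean(0),np.ones(len(q))];k=np.linalg.lstsq(A,q[:,2],rcond=None)[0]
    print(n,len(q),q.mean(0).round(1),"slope",k[:2].round(3))
    for t in ["jug","tray","bottle","jug_neck","brick","mould","trowel"]:
        for r in place_of(n,t)[:1]: print("  ",t,round(r["conf"],2),(T@np.r_[r["at"],1])[:3].round(1))
E
```

```text
12.9 [476.22 269.36 231.65] F [ 0.5  0.2 -0.8] M [ 0.03 -0.1   0.04] gap 93.9 qd 0.029 j6 0.53
delta [ 2.2364e+02 -1.7000e-01 -1.0000e+00] up [-0.      0.0025 -0.0012] jaw yaw deg -4.7
scene 128 [481.6 261.7  44.9] slope [-0.009  0.095]
   jug 0.61 [ 495.1 -251.3    4.3]
   tray 0.72 [475.9 272.4   4.1]
   bottle 0.84 [527.6   2.    3.3]
   jug_neck 0.63 [ 472.2 -242.2  160.8]
   brick 0.89 [6.043e+02 5.279e+02 5.000e-01]
   mould 0.62 [816.5 -29.6   3.1]
   trowel 0.91 [ 408.4 -520.3   -1.4]
side 384 [475.7 271.2  42.4] slope [ 0.021 -0.029]
   jug 0.56 [ 488.1 -255.9   -2.7]
   tray 0.97 [4.718e+02 2.693e+02 2.000e-01]
   bottle 0.56 [ 5.331e+02  3.400e+00 -1.000e-01]
   brick 0.82 [604.5 527.3   1.8]
   mould 0.57 [817.6 -30.7  -1. ]
   trowel 0.38 [819.1 -32.6  -1.3]
wrist 2126 [477.9 269.2  43.2] slope [-0.    -0.014]
   tray 0.42 [528.9   4.3   6.1]
   bottle 0.73 [ 5.314e+02  4.800e+00 -2.000e-01]
   jug_neck 0.57 [480.2 265.   47.1]
```

View pics/wrist_end.png

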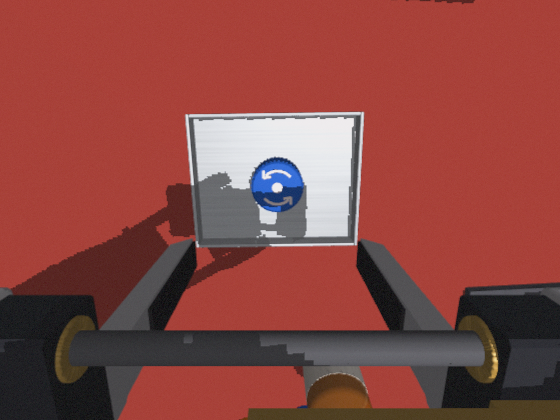

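View pics/scene_end.png

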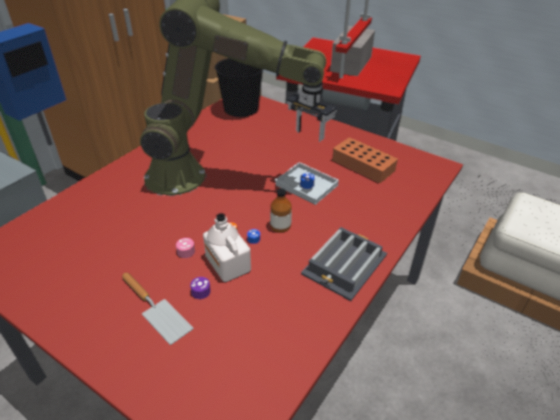

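View pics/side_end.png

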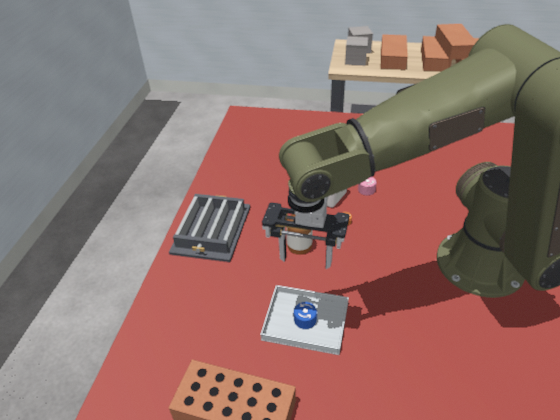

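The cap is flat in the tray centre: wrist view (277,186), top at z ≈ 43 (44 expected). The jug is open and in place at scene (227,250), and the bystanders have not moved.

```bash
python3 -c "
from cell import *
print(sign_off())"
```

```text
the job is handed in; nothing more can be done
None
```

The jug is open. Its blue cap sits flat on its open side near the centre of the drip tray, and the job was handed in at about 14 s on the clock, within the 48 s limit.

**What I did:** I gripped the large blue cap at 50 N and pressed it to its stop. The press force read about 18–30 N at my checks during the turn. I turned it about 82° counter-clockwise and let it up; it came free with no force on the wrist. I then lifted it straight off and lowered it into the tray until it touched (19 N), relaxed the force, opened the fingers and backed away upwards.

**Last checks:**
- **Cap:** the wrist camera shows its top level (slope at most 0.014) at z ≈ 43 mm; 44 was expected.
- **Jug:** it stands in place, within the networks' error of a few mm.
- **Bottle and tray:** they are where they were at the start, within the networks' error of a few mm.
- **Brick, mould and trowel:** they look unmoved in the before and after pictures. I had no starting positions for these three to compare with.

**Readings that disagreed:**
- The scene camera saw few points on the cap's top and fitted a slope of about 0.1, against 0.03 or less from the other two cameras. I take it as noise.
- In the last side picture the network reported the "trowel" at the mould's place with low confidence (0.38).
- In the last wrist picture it reported the "tray" at the bottle (0.42) and the "jug_neck" at the cap in the tray (0.57). The pictures show that all three are false.

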